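# Pack out a glue clamp with spacers and hold it tight

## Robot

A 6-joint arm with a two-finger parallel gripper is mounted at the origin on the work surface. World frame = base frame: x ahead of the robot, y to its left, z up, the work surface at z = 0. Lengths are in m, angles in rad, forces in N, time in s.
With the tool pointing down it reaches from about 0.375 to 0.975 m from the base axis. Payload 3.8 kg.
Tool frame: the origin (TCP) lies midway between the tips of the shut fingers; the grasp point (between the pads) lies 19 mm behind it; z points along the fingers, y is the line along which they close (so a half turn about z gives the same grasp; the last joint's range is limited). The gripper opens to 85 mm and grips with 20 to 120 N. Pads are 22 mm wide; open, the fingers measure 114 mm over their backs; the gripper's body (76 mm by 85 mm) begins 54 mm behind the grasp point. The pads swing forward as they close: fully open they stand 13 mm farther back than shut.
Start: joints at [1.136, 0.264, 1.604, -0, 1.274, -0.037], TCP at [0.261, 0.622, 0.198] pointing down, gripper open.
Joint ranges: [-2.63, 2.63], [-0.94, 2.18], [0.31, 2.57], [-1.31, 4.45], [0, 2.66], [-2.55, 2.55]. Speed limits (rad/s): [2.57, 2.57, 3.14, 3.14, 3.14, 3.14].

## Interface

Orientations are given as a rotation vector (axis times angle).
In Python, from workcell import bot gives the robot as it stands.
- The arm moves only by the tool jog_arm, never from a script. Its argument "motion" is a list of rows, each a list of 5 numbers: the opening, from -1 (shut) to 1 (fully open), then the shift along the tool's x, y, z in mm, then the turn about the tool's z in degrees. In form: [[claw, x, y, z, twist], ...]. A call has 1 to 10 rows; each row shifts and turns the commanded pose from where the row before left it, along the tool's axes as they then stand; what a row does not reach is not made up. A row lasts 1/12 s, in which the tool goes at most 41.7 mm and 7.16 degrees, less where a joint would pass 70% of its speed; a pose out of reach is approached as far as the arm can. A call with a gripper value outside its range is refused whole. The fingers move at their own pace and stop on an object; "force" is the grip in N (left out, the last holds). Time passes only in rows, so rows that do not move let the fingers close. It gives the time, the measured TCP pose, the force, the opening and the grip force at its end, in the units of the state.
- bot.read_state(): the state, without advancing time (a new reading comes with each control period).
- bot.read_camera(name): name is "scene" or "top"; returns (picture, depth): 480x640x3 uint8, red, green, blue; 480x640 float32, m along the optical axis (not along the pixel's ray), 0 where there is no reading.
- bot.get_calibration(name): a dict with "vfov" (degrees; the focal length in pixels is half the picture's height over the tangent of half this angle, whatever the lens; pixels are square), "cx", "cy" (the principal point, pixels), "rvec" (rotation vector, rad) and "tvec" (3), from world to camera coordinates, as OpenCV has them. Camera axes: x right, y down, z forward; pixel columns grow to the right and rows downward; lengths in m; the calibration is good to about 2 mm. A picture is of the moment at which its call begins. get_calibration takes no time and is no camera call.
- bot.finish_job(): hands the job in; it is judged then, once.
The state is a dict: "time": time; "q": joint angles; "joint_vel": joint speeds; "joint_torque": joint torques, N m; "tool_pos": TCP position; "tcp_rot": TCP orientation; "wrist_force": force on the tool from outside, world axes, zero at the start; "torque": the same for the moment, N m; "width": opening from 0.0 (shut) to 1.0 (fully open); "grip_force": force on a finger pad.
Only numpy, scipy, OpenCV 4.12 (cv2) and the standard library are available. Lean on these libraries where they do the work, as an engineer would, in place of code of your own. Each camera call takes 0.05 s, during which the arm holds its last target. There are 200 camera calls.

## Task

The freshly glued printing block in the clamping jig must be squeezed against the dark end fence while the glue takes, but the sprung blue jaw cannot reach it: stand yellow spacers upright in the jig, broad faces towards the jaw, one behind the other in the gap between jaw and block, until pushing the jaw's red handle towards the fence closes the gap before the jaw reaches its end stop. Finish while still holding the jaw pushed firmly home by its handle, so that jaw, spacers, block and fence are pressed tight together - do not let go, the spring would open it. Leave the paint bottles, pen and tape where they are.

Things in the scene. Friction and masses are not known exactly. Their poses are not given: they have to be found in the camera images.
- jig: Clamping jig, a fixed flat plywood base 270 x 84 mm, 12 mm thick, lying on the table, with a low aluminium rail along each long edge (rails 8 mm high above the base, 68 mm apart inside). Origin: on the table surface, on the jig's centre line. Its x axis runs along the jig from the sprung blue jaw towards the dark end fence; the base reaches from x = -155 to x = +115 mm. z is up. Its place and yaw vary. The face of the open jaw stands at x = -70 mm.
- jaw (a joint): Travel of the blue sprung jaw along the jig's +x, towards the fence: 0 = fully open (where a spring holds it), 0.040 m = its end stop. The return spring pulls with 2 N open and 4 N at the stop; pushed by the handle the jaw goes until it meets spacers or its end stop. The jaw carries the red handle and a blue front plate 60 mm wide, whose top is 34 mm above the base.
- jaw_handle (a point): Centre of the grip part of the red upright handle of the jaw: 14 mm thick along the jig's x, 36 mm wide across it; its top is 84 mm and this point 64 mm above the table when the base lies on it. It moves with the handle. It stands 62 mm behind the jaw's front face while the buffer is not squeezed (free length of about 43 mm between the handle and the front plate).
- handle (a joint): Squeeze of the buffer spring between the red handle and the jaw: 0 = not squeezed, 0.010 m = bottomed. Pushed towards the fence, the handle carries the jaw along rigidly up to 4.5 N; once the jaw is stopped (by the stack or by its end stop) the handle gives 1 mm further for each 1.5 N, to about 19 N when bottomed.
- jaw_face (a point): Middle of the jaw's front face (the side looking along the jig's +x), 17 mm above the base. Moves with the jaw.
- fence: Dark steel end fence across the jig, fixed to the base, with two brass screws: 20 mm thick along the jig's x, 66 mm wide, 30 mm high. Origin: middle of its underside (on the base). Its place along the jig varies from run to run.
- block: Glued printing block, loose, flat in the jig just in front of the fence (1 to 3 mm from it): 50 mm along the jig, 56 mm across, 24 mm high, wooden with a green face on top, 160 to 260 g. Origin: middle of its underside.
- spacer_a_grip (a point): Spacer a, one of four alike, loose, standing upright: yellow foot 20 mm thick (its x) x 50 mm wide (its y) x 30 mm high, with a wooden grip tab on top 8 mm thick (x) x 26 mm wide (y) x 40 mm high; 70 mm tall in all, 40 to 80 g. This point lies in the tab, 53 mm above the underside. It can be pinched from above across the 26 mm width of the tab. Axes: x through the thickness, y along the width, z up.
- spacer_b_grip (a point): Spacer b, one of four alike, loose, standing upright: yellow foot 20 mm thick (its x) x 50 mm wide (its y) x 30 mm high, with a wooden grip tab on top 8 mm thick (x) x 26 mm wide (y) x 40 mm high; 70 mm tall in all, 40 to 80 g. This point lies in the tab, 53 mm above the underside. It can be pinched from above across the 26 mm width of the tab. Axes: x through the thickness, y along the width, z up.
- spacer_c_grip (a point): Spacer c, one of four alike, loose, standing upright: yellow foot 20 mm thick (its x) x 50 mm wide (its y) x 30 mm high, with a wooden grip tab on top 8 mm thick (x) x 26 mm wide (y) x 40 mm high; 70 mm tall in all, 40 to 80 g. This point lies in the tab, 53 mm above the underside. It can be pinched from above across the 26 mm width of the tab. Axes: x through the thickness, y along the width, z up.
- spacer_d_grip (a point): Spacer d, one of four alike, loose, standing upright: yellow foot 20 mm thick (its x) x 50 mm wide (its y) x 30 mm high, with a wooden grip tab on top 8 mm thick (x) x 26 mm wide (y) x 40 mm high; 70 mm tall in all, 40 to 80 g. This point lies in the tab, 53 mm above the underside. It can be pinched from above across the 26 mm width of the tab. Axes: x through the thickness, y along the width, z up.
- paint_green: Green squeeze bottle of paint with a white nozzle, loose, 42 mm across, 119 mm tall. Origin: middle of its underside. Not part of the job: leave it standing.
- paint_grey: Grey squeeze bottle of paint with a white nozzle, loose, 42 mm across, 119 mm tall. Origin: middle of its underside. Not part of the job: leave it standing.
- paint_coral: Orange squeeze bottle of paint with a white nozzle, loose, 42 mm across, 119 mm tall. Origin: middle of its underside. Not part of the job: leave it standing.
- paint_yellow: Yellow squeeze bottle of paint with a white nozzle, loose, 42 mm across, 119 mm tall. Origin: middle of its underside. Not part of the job: leave it standing.
- pen: White pen lying on the table, 120 mm long, 11 mm thick, loose. Not part of the job.
- tape: Blue roll of tape lying flat, 68 mm across, 18 mm high, loose. Not part of the job.

How it is judged:
By the outcome, as a careful person would: the job done as asked, in the order asked, and still so for the second after the job is handed in, while the arm keeps its last pose, push and grip.
It also fails if it takes over 72 s, if anything falls off the work surface, if the arm or the gripper's body presses on something with over 40 N, if the wrist force passes 120 N, or if a joint passes its speed limit or range.

## Working session

There is one attempt and no reset: what is moved stays moved. The work goes in short steps, Python scripts to look and compute and a tool call to move; the robot and the scene stay as the last step left them, time stands still between calls to the robot, and variables do not carry over. Pictures are saved under pics/ and viewed, at most 10 in all, crops included, and the job is handed in when it is done.

Besides the shell and the picture viewer there is one more tool, called after "Call:" as name(argument=value, ...), one argument or row to a line, values as JSON. jog_arm: Moves the arm, as the interface text tells. Its arguments: {"type":"object","properties":{"motion":{"type":"array"},"force":{"type":"number"}},"required":["motion"]}

```bash
mkdir -p pics; cat > h.py <<'E'
import numpy as np, cv2
from workcell import bot
def cal(n):
    c=bot.get_calibration(n); f=240/np.tan(np.radians(c["vfov"])/2)
    K=np.array([[f,0,c["cx"]],[0,f,c["cy"]],[0,0,1]]); R=cv2.Rodrigues(np.array(c["rvec"],float))[0]
    return K,R,np.array(c["tvec"],float)
def ray(n,uv,z):
    K,R,t=cal(n); uv=np.atleast_2d(uv).astype(float)
    d=(np.linalg.inv(K)@np.c_[uv,np.ones(len(uv))].T); d=(R.T@d).T; o=-R.T@t
    return o+d*((z-o[2])/d[:,2])[:,None]
def cloud(n,D):
    K,R,t=cal(n); v,u=np.mgrid[:480,:640]
    p=np.stack([(u-K[0,2])/K[0,0]*D,(v-K[1,2])/K[1,1]*D,D],-1)
    return (p-t)@R
def proj(n,P):
    K,R,t=cal(n); p=(R@np.atleast_2d(P).T).T+t; p=p@K.T; return p[:,:2]/p[:,2:]
E
python3 - <<'E'
from h import *
for n in("scene","top"):
    im,d=bot.read_camera(n); cv2.imwrite(f"pics/{n}0.png",im[:,:,::-1]); np.savez(f"{n}0.npz",im=im,d=d)
    K,R,t=cal(n); print(n,K[0,0],-R.T@t,R[2],(d>0).mean(),bot.get_calibration(n))
print(bot.read_state())
E
```

```text
scene 605.9264932075434 [1.07584237 0.52735265 0.91912986] [-0.48578982 -0.434849   -0.75823123] 0.9961848958333334 {'vfov': 43.21581348379913, 'cx': 319.0194528754684, 'cy': 238.0128410993926, 'rvec': array([ 1.09510195,  2.47271478, -0.91412717]), 'tvec': array([ 0.32649557, -0.27299844,  1.448865  ])}
top 433.27304312402106 [0.45109364 0.03820686 0.90389394] [ 9.97940806e-02 -1.32709726e-04 -9.95008102e-01] 0.9959049479166666 {'vfov': 57.96617345011727, 'cx': 320.4191528583465, 'cy': 241.22042576576752, 'rvec': array([ 2.16535137, -2.17478765,  0.10845964]), 'tvec': array([0.0404335 , 0.53887462, 0.85437038])}
{'time': 0.1, 'q': array([ 1.13607579e+00,  2.64686295e-01,  1.60522700e+00, -1.83352266e-05,
        1.27367571e+00, -3.68848231e-02]), 'joint_vel': array([ 0.00288552, -0.00107992, -0.00462387, -0.00095782, -0.00264669,
        0.00073294]), 'joint_torque': array([-2.94217489e-04, -5.16711009e+01, -3.68587053e+01, -9.76624119e-05,
        6.19971353e-03,  1.43084418e-05]), 'tool_pos': array([0.26120992, 0.62163887, 0.19718649]), 'tcp_rot': array([-6.20708474e-01, -3.07920329e+00,  3.05508160e-03]), 'wrist_force': array([-0.04485602, -0.17290018,  0.21644973]), 'torque': array([ 0.01264025, -0.02156872,  0.01648725]), 'grip_force': 0.0, 'width': 0.9983151137744991}
```

View pics/top0.png

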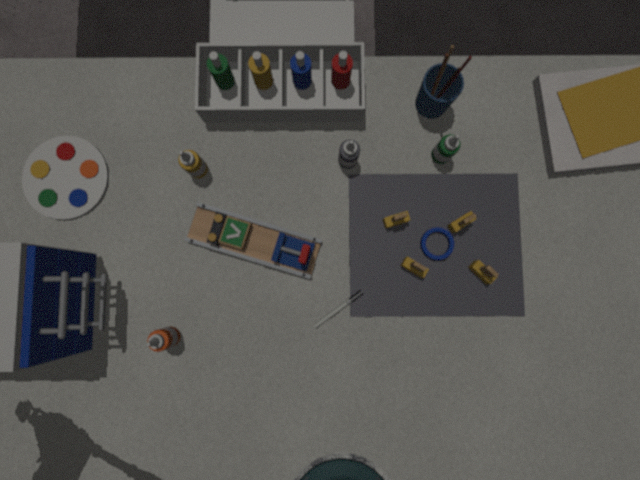

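View pics/scene0.png

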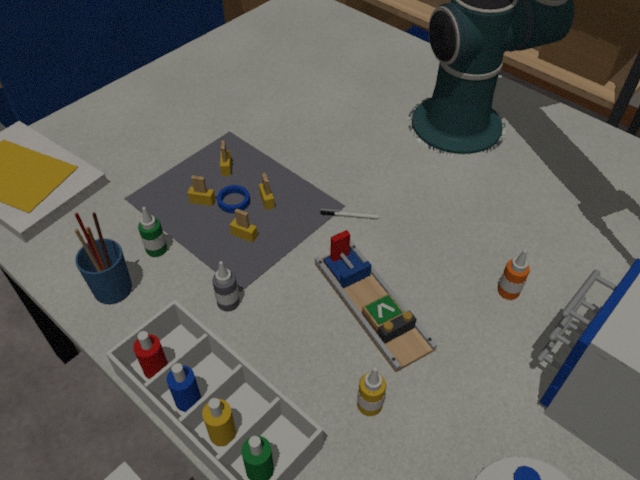

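Top view: jig from (190,225) with fence to (320,260) with jaw; the spacers are at (397,220), (462,223), (415,267) and (484,271), around the tape at (437,244). The scene view confirms everything is standing.

```bash
cat > m.py <<'E'
from h import *
def spacers(sfx):
    out=[]
    for n in("top","scene"):
        z=np.load(f"{n}{sfx}.npz"); im,d=z["im"],z["d"]; P=cloud(n,d)
        hsv=cv2.cvtColor(im,cv2.COLOR_RGB2HSV)
        m=((hsv[...,0]>10)&(hsv[...,0]<32)&(hsv[...,1]>90)&(hsv[...,2]>50)&(P[...,2]>.008)&(P[...,2]<.1)&(P[...,0]<.65)&(P[...,1]<-.03)&(P[...,1]>-.45)&(P[...,0]>.2)).astype(np.uint8)
        k,l,s,c=cv2.connectedComponentsWithStats(m)
        for i in range(1,k):
            if s[i,4]<40: continue
            p=P[l==i]; print(n,c[i].round(),s[i,4],"zmax",p[:,2].max().round(4),end=" ")
            for lo,hi in((.022,.036),(.062,.08)):
                q=p[(p[:,2]>lo)&(p[:,2]<hi)]
                if len(q)<6: print("-",len(q),end=" "); continue
                r=cv2.minAreaRect((q[:,:2]*1000).astype(np.float32)); b=cv2.boxPoints(r); e=[b[1]-b[0],b[2]-b[1]]; e=max(e,key=np.linalg.norm)
                print(len(q),np.round(r[0],1),np.round(r[1],1),"ang",np.degrees(np.arctan2(e[1],e[0])).round(1),end=" | ")
            print()
if __name__=="__main__":
    spacers("0")
    for n in("top","scene"):
        z=np.load(f"{n}0.npz"); im,d=z["im"],z["d"]; P=cloud(n,d)
        reg=(P[...,0]>.33)&(P[...,0]<.6)&(P[...,1]>.02)&(P[...,1]<.34)
        m=((P[...,2]>.009)&(P[...,2]<.024)&reg).astype(np.uint8)
        k,l,s,c=cv2.connectedComponentsWithStats(m); i=1+s[1:,4].argmax()
        r=cv2.minAreaRect((P[l==i][:,:2]*1000).astype(np.float32)); print(n,"jig",r,cv2.boxPoints(r).tolist())
        hsv=cv2.cvtColor(im,cv2.COLOR_RGB2HSV); H,S,V=[hsv[...,j] for j in range(3)]
        for nm,mm in(("red",((H<8)|(H>172))&(S>130)&(P[...,2]>.075)),("green",(H>45)&(H<85)&(S>90)&(P[...,2]>.03)),("blue",(H>100)&(H<125)&(S>110)&(P[...,2]>.03)),("dark",(V<60)&(P[...,2]>.035))):
            q=P[mm&reg&(P[...,2]<.1)]
            if len(q)<5: print(nm,len(q)); continue
            r=cv2.minAreaRect((q[:,:2]*1000).astype(np.float32)); print(nm,len(q),np.round(r[0],1),np.round(r[1],1),r[2],"z",np.percentile(q[:,2],[5,50,95]).round(4))
E
python3 m.py
```

```text
top [396. 219.] 256 zmax 0.0741 163 [ 584.  -117.8] [20.  49.8] ang -73.7 | 56 [ 583.8 -117.6] [ 7.7 25.8] ang -73.8 | 
top [463. 221.] 245 zmax 0.0735 170 [ 578.6 -252.3] [19.8 51.2] ang -58.2 | 53 [ 577.8 -251.1] [ 7.9 24. ] ang -57.8 | 
top [414. 267.] 248 zmax 0.0722 166 [ 485.9 -152.6] [50.3 20.1] ang 58.8 | 52 [ 485.2 -152.4] [25.6  6.5] ang 58.8 | 
top [483. 271.] 283 zmax 0.0729 182 [ 475.8 -291.6] [50.6 21.4] ang 45.9 | 56 [ 475.1 -291. ] [25.2  7.2] ang 46.8 | 
scene [225. 160.] 259 zmax 0.0711 118 [ 474.6 -287.6] [54.2 20.2] ang 45.4 | 36 [ 475.9 -287.2] [26.5  8. ] ang 52.2 | 
scene [266. 193.] 295 zmax 0.0722 138 [ 484.1 -150.6] [56. 20.] ang 59.9 | 38 [ 486.3 -148.7] [27.2  6.3] ang 57.9 | 
scene [200. 191.] 480 zmax 0.0724 194 [ 577.5 -249.8] [25.7 51.3] ang -55.9 | 57 [ 577.4 -249.4] [12.5 27.6] ang -58.7 | 
scene [243. 226.] 494 zmax 0.0721 207 [ 582.2 -114.5] [26.2 52.8] ang -76.1 | 62 [ 584.  -113.8] [ 8.6 26.9] ang -74.7 | 
top jig ((543.4095458984375, 176.90638732910156), (270.0481872558594, 84.10169982910156), 72.85001373291016) [[463.4133605957031, 60.285690307
[... 324 characters left out ...]
6240234375 z [0.0378 0.0453 0.0478]
dark 360 [433.8 200.3] [205.6 286.7] 69.2515640258789 z [0.0366 0.0422 0.0686]
scene jig ((542.1229858398438, 179.5909423828125), (272.274658203125, 87.03199768066406), 73.1521224975586) [[461.01788330078125, 61.909271240234375], [544.3142700195312, 36.68463134765625], [623.2280883789062, 297.2726135253906], [539.9317016601562, 322.49725341796875]]
red 151 [510.2  73.1] [16.1 37.3] 74.32215881347656 z [0.0769 0.0819 0.0854]
green 453 [555.3 213.4] [46.4 51.1] 71.74352264404297 z [0.0329 0.0361 0.039 ]
blue 309 [526.3 123.8] [21.2 58.9] 71.42697143554688 z [0.0316 0.0425 0.0462]
dark 364 [543.3 168.9] [192.7  66.4] 75.16214752197266 z [0.036  0.0401 0.0435]
```

```bash
cat > p.py <<'E'
import sys
from h import *
# usage: p.py yawx x y z(mm) : twist first, then shift in tool axes after the twist
yx,x,y,z=map(float,sys.argv[1:5]); s=bot.read_state()
R=cv2.Rodrigues(s["tcp_rot"])[0]; p=s["tool_pos"]*1000
cur=np.degrees(np.arctan2(R[1,0],R[0,0])); tw=-((yx-cur+180)%360-180)
a=np.radians(yx); X=np.array([np.cos(a),np.sin(a),0]); Y=np.array([np.sin(a),-np.cos(a),0])
d=np.array([x,y,z])-p
print("t",s["time"],"pos",p.round(1),"yawx",cur.round(2),"tilt z",R[:,2].round(4),"twist",tw.round(2),"shift",(d@X).round(1),(d@Y).round(1),(-d[2]).round(1),"w",s["width"],s["grip_force"],s["wrist_force"].round(2),"q6",s["q"][5].round(2))
E
python3 p.py 148.8 485.4 -151.1 130; python3 - <<'E'
from h import *
for n in [(349,150),(441,150),(188,160),(159,340)]: print(ray("top",n,.119))
E
```

```text
t 0.1 pos [261.2 621.6 197.2] yawx 157.21 tilt z [-8.0e-04 -1.8e-03 -1.0e+00] twist 8.41 shift -592.1 -544.8 67.2 w 0.9983151137744991 0.0 [-0.04 -0.17  0.22] q6 -0.04
[[ 0.70009008 -0.01579284  0.119     ]]
[[ 0.69933232 -0.18688445  0.119     ]]
[[0.68236166 0.28317297 0.119     ]]
[[0.3543471  0.32621251 0.119     ]]
```

Call:
jog_arm(
  motion=[
    [0.5,0,0,0,4.2],
    [0.5,0,0,0,4.2],
    [0.5,-28,-25,0,0],
    [0.5,-28,-25,0,0],
    [0.5,-28,-25,0,0],
    [0.5,-28,-25,0,0],
    [0.5,-28,-25,0,0],
    [0.5,-28,-25,0,0],
    [0.5,-28,-25,0,0],
    [0.5,-28,-25,0,0],
  ],
  force=40,
)

```text
time: 0.93
tool_pos: [0.3493, 0.3332, 0.1979]
tcp_rot: [-0.844, -3.026, 0.001]
wrist_force: [1.2, -0.5, 1.0]
width: 0.755
grip_force: 0.0
```

Call:
jog_arm(
  motion=[
    [0.5,-28,-26,0,0],
    [0.5,-28,-26,0,0],
    [0.5,-28,-26,0,0],
    [0.5,-28,-26,0,0],
    [0.5,-28,-26,0,0],
    [0.5,-28,-26,0,0],
    [0.5,-28,-26,0,0],
    [0.5,-28,-26,0,0],
    [0.5,-28,-26,0,0],
    [0.5,-28,-26,0,0],
  ],
)

```text
time: 1.77
tool_pos: [0.4541, -0.0341, 0.1982]
tcp_rot: [-0.845, -3.026, -0.0]
wrist_force: [1.0, 0.8, 0.9]
width: 0.746
grip_force: 0.0
```

```bash
python3 p.py 148.8 485.4 -151.1 35
```

```text
t 1.7667 pos [454.1 -34.1 198.2] yawx 148.79 tilt z [-1.e-04  2.e-04 -1.e+00] twist -0.01 shift -87.3 -83.9 163.2 w 0.7456894159181374 0.0 [1.05 0.79 0.86] q6 -1.16
```

Call:
jog_arm(
  motion=[
    [0.5,-29,-28,0,0],
    [0.5,-29,-28,0,0],
    [0.5,-29,-28,0,0],
    [0.5,0,0,0,0],
    [0.5,0,0,0,0],
    [0.5,0,0,30,0],
    [0.5,0,0,30,0],
    [0.5,0,0,30,0],
    [0.5,0,0,0,0],
    [0.5,0,0,0,0],
  ],
)

```text
time: 2.6
tool_pos: [0.483, -0.1471, 0.1066]
tcp_rot: [-0.841, -3.021, -0.001]
wrist_force: [0.5, -0.5, -0.0]
width: 0.75
grip_force: 0.0
```

```bash
python3 p.py 148.8 485.4 -151.1 35; python3 - <<'E'
from h import *
n="scene"; im,d=bot.read_camera(n); u,v=266,180
cv2.imwrite("pics/s1.png",cv2.resize(im[90:250,170:370,::-1],(800,640))[:600])
E
```

```text
t 2.6 pos [ 483.  -147.1  106.6] yawx 148.89 tilt z [-0.0051  0.0021 -1.    ] twist 0.09 shift -4.1 -2.2 71.6 w 0.749674018131294 0.0 [ 0.48 -0.5  -0.  ] q6 -1.37
```

View pics/s1.png

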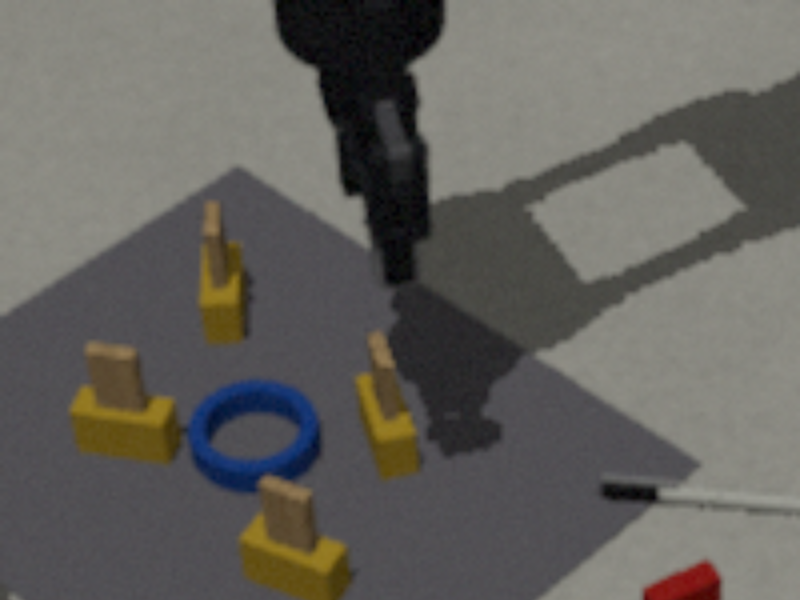

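The fingers are above spacer (265,185 full-frame), aligned with its width; they still need the small shift and the descent.

Call:
jog_arm(
  motion=[
    [0.5,-4,-2,0,0],
    [0.5,0,0,0,0],
    [0.5,0,0,24,0],
    [0.5,0,0,24,0],
    [0.5,0,0,23,0],
    [0.5,0,0,0,0],
    [0.5,0,0,0,0],
  ],
)

```text
time: 3.23
tool_pos: [0.4875, -0.1529, 0.0377]
tcp_rot: [-0.845, -3.025, -0.0]
wrist_force: [1.4, 0.4, 1.5]
width: 0.753
grip_force: 0.0
```

```bash
python3 p.py 148.8 485.4 -151.1 35; python3 - <<'E'
from h import *
n="scene"; im,d=bot.read_camera(n)
cv2.imwrite("pics/s2.png",cv2.resize(im[120:240,190:350,::-1],(800,600)))
E
```

```text
t 3.2333 pos [ 487.5 -152.9   37.7] yawx 148.8 tilt z [-1.e-03  4.e-04 -1.e+00] twist 0.0 shift 2.7 0.4 2.7 w 0.7527294121835467 0.0 [1.36 0.43 1.47] q6 -1.38
```

View pics/s2.png

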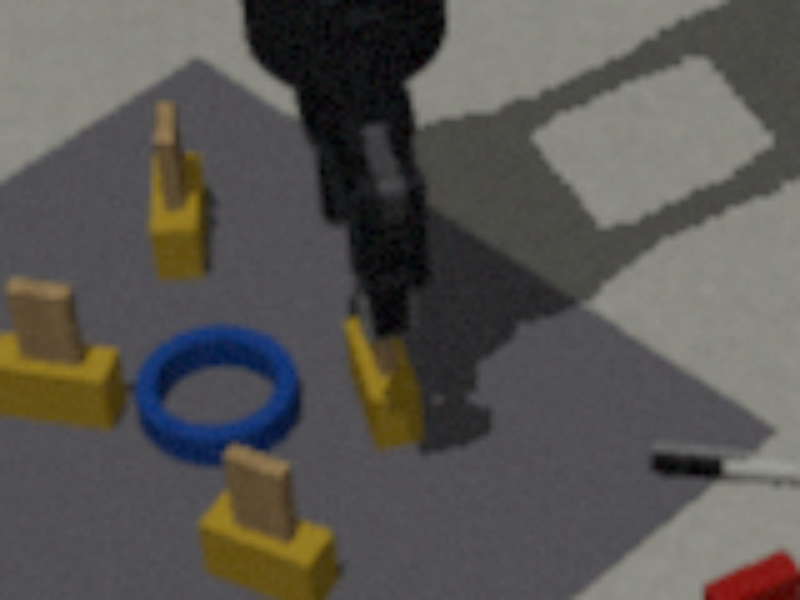

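The fingers straddle the tab of the spacer at about (267,190) full-frame. I'll trim and close.

Call:
jog_arm(
  motion=[
    [0.5,2.5,0,2,0],
    [0.5,0,0,0,0],
    [-0.8,0,0,0,0],
    [-0.8,0,0,0,0],
    [-0.8,0,0,0,0],
    [-0.8,0,0,0,0],
    [-0.8,0,0,0,0],
    [-0.8,0,0,0,0],
    [-0.8,0,0,0,0],
  ],
)

```text
time: 4.03
tool_pos: [0.4899, -0.1538, 0.0395]
tcp_rot: [0.842, 3.017, -0.002]
wrist_force: [-0.6, 0.5, 0.9]
width: 0.103
grip_force: 0.4
```

```bash
python3 p.py 148.8 485.4 -151.1 35
```

```text
t 4.0333 pos [ 489.9 -153.8   39.5] yawx 148.8 tilt z [ 0.0082 -0.0036 -1.    ] twist 0.0 shift 5.2 -0.0 4.5 w 0.10263318708509386 0.37315451039830805 [-0.59  0.5   0.92] q6 -1.38
```

```bash
python3 - <<'E'
from h import *
n="scene"; im,d=bot.read_camera(n)
a=cv2.resize(im[120:240,200:360,::-1],(800,600))
cv2.imwrite("pics/s3.png",a); np.savez("scene1.npz",im=im,d=d)
im,d=bot.read_camera("top"); np.savez("top1.npz",im=im,d=d)
from m import spacers; spacers("1")
for i in range(4): s=bot.read_state(); print(s["time"],s["tool_pos"],s["tcp_rot"],s["q"].round(4)); bot.read_camera("top")
E
```

```text
top [396. 219.] 270 zmax 0.074 167 [ 584.2 -118.1] [20.2 50.6] ang -73.6 | 58 [ 584.2 -117.9] [ 7.9 25.5] ang -73.3 | 
top [407. 265.] 124 zmax 0.0767 66 [ 487.1 -136.3] [47.6 15.5] ang 39.1 | - 5 
scene [225. 160.] 255 zmax 0.0709 125 [ 474.4 -287.8] [55.1 20.5] ang 45.9 | 33 [ 474.9 -288.8] [28.7  7. ] ang 48.9 | 
scene [200. 191.] 484 zmax 0.0718 197 [ 577.8 -249.6] [23.  51.8] ang -58.2 | 60 [ 577.5 -248.4] [ 9.8 27.1] ang -58.5 | 
scene [266. 194.] 293 zmax 0.0815 116 [ 490.6 -141.1] [53.3 21.5] ang 60.1 | 58 [ 500. -130.] [27.2  7.6] ang 63.3 | 
scene [243. 226.] 494 zmax 0.0726 204 [ 583.1 -115.1] [23.  52.2] ang -75.3 | 61 [ 583.2 -113.7] [ 9.3 26.8] ang -75.1 | 
4.1333 [ 0.48815931 -0.15317665  0.03828059] [ 8.42954972e-01  3.02080151e+00 -1.96314865e-03] [-3.5210e-01  1.1250e-01  2.1037e+00 -1.0000e-03  9.2000e-01 -1.3781e+00]
4.1833 [ 0.48825594 -0.15321505  0.03829021] [ 8.42864332e-01  3.02062636e+00 -2.01583173e-03] [-3.5210e-01  1.1250e-01  2.1036e+00 -1.1000e-03  9.1980e-01 -1.3781e+00]
4.2333 [ 0.48836737 -0.15324546  0.03831938] [ 8.42889488e-01  3.02043753e+00 -1.97411229e-03] [-3.5210e-01  1.1260e-01  2.1035e+00 -1.0000e-03  9.1970e-01 -1.3781e+00]
4.2833 [ 0.48835517 -0.15323948  0.03829911] [ 8.42824393e-01  3.02048078e+00 -2.01149543e-03] [-3.5210e-01  1.1260e-01  2.1035e+00 -1.0000e-03  9.1970e-01 -1.3781e+00]
```

View pics/s3.png

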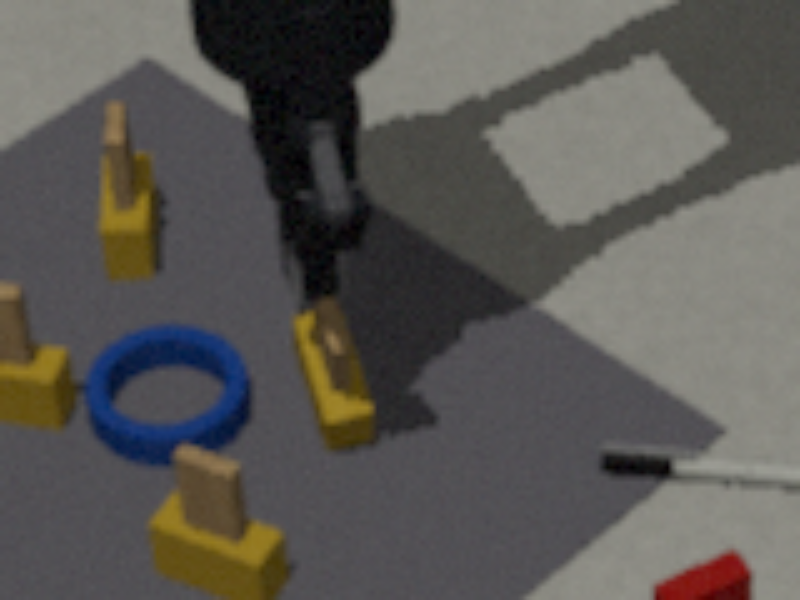

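```bash
python3 - <<'E'
from h import *
P0=np.array([.4883,-.1532,.0383]); y=np.array([.518,.855,0]); x=np.array([-.855,.518,0])
for nm,p in(("tcp",P0),("y+32",P0+.032*y),("y-32",P0-.032*y),("x+30",P0+.03*x)): print(nm,proj("scene",p),proj("top",p))
for n in("scene","top"):
    z=np.load(f"{n}1.npz"); im,d=z["im"],z["d"]; P=cloud(n,d); 
    m=(im.max(-1)<50)&(np.hypot(P[...,0]-.488,P[...,1]+.153)<.1)
    for lo,hi in((.035,.05),(.05,.07),(.07,.09),(.09,.11),(.11,.14)):
        q=P[m&(P[...,2]>lo)&(P[...,2]<hi)]
        if len(q)>4:
            e=q[:,:2]-P0[:2]; print(n,lo,len(q),"tool x",np.percentile(e@x[:2]*1000,[3,50,97]).round(),"tool y",np.percentile(e@y[:2]*1000,[3,50,97]).round())
E
```

```text
tcp [[263.47906023 188.25055775]] [[416.34132456 265.52823702]]
y+32 [[267.09822024 198.91016859]] [[402.44468878 257.29588272]]
y-32 [[259.97367734 177.92605775]] [[430.29109496 273.79206821]]
x+30 [[277.60380485 185.36933477]] [[408.87525304 278.45580548]]
scene 0.07 39 tool x [-7.  0. 12.] tool y [ 9. 16. 19.]
scene 0.09 48 tool x [-10.  -2.   7.] tool y [-8. 18. 21.]
scene 0.11 90 tool x [-14.  -8.  13.] tool y [10. 33. 48.]
top 0.05 11 tool x [3. 5. 5.] tool y [ 9. 16. 32.]
top 0.07 9 tool x [ 4.  5. 10.] tool y [ 5. 17. 31.]
top 0.11 52 tool x [ 3.  9. 13.] tool y [17. 28. 39.]
```

The near finger tip closed past the tab: the tab (335,345 in the crop) now sits in front of the shut fingers, and the spacer seems tilted. I'll raise the arm and measure the true tip height.

Call:
jog_arm(
  motion=[
    [-0.8,0,0,-10,0],
    [-0.8,0,0,-25,0],
    [-0.8,0,0,-30,0],
    [-0.8,0,0,-30,0],
    [-0.8,0,0,0,0],
    [-0.8,0,0,0,0],
  ],
)

```text
time: 4.83
tool_pos: [0.4869, -0.152, 0.1323]
tcp_rot: [0.844, 3.022, -0.0]
wrist_force: [-0.0, 0.5, 0.5]
width: 0.1
grip_force: 0.0
```

```bash
cat > tip.py <<'E'
import sys
from h import *
from m import spacers
k=sys.argv[1]
for n in("scene","top"):
    im,d=bot.read_camera(n); np.savez(f"{n}{k}.npz",im=im,d=d)
    s=bot.read_state(); R=cv2.Rodrigues(s["tcp_rot"])[0]; P=cloud(n,d); e=(P-s["tool_pos"])@R*1000
    m=(im.max(-1)<60)&(np.abs(e[...,0])<25)&(np.abs(e[...,1])<75)&(e[...,2]>-140)&(P[...,2]>.02)
    q=e[m]; print(n,s["tool_pos"].round(4),s["width"].round(3),len(q))
    for lo in range(-70,20,10):
        b=q[(q[:,2]>=lo)&(q[:,2]<lo+10)]
        if len(b)>3: print(" z",lo,len(b),"x",np.percentile(b[:,0],[3,50,97]).round(),"y",np.percentile(b[:,1],[3,50,97]).round())
spacers(k)
E
python3 tip.py 2; python3 -c "
from h import *
cv2.imwrite('pics/s4.png',cv2.resize(np.load('scene2.npz')['im'][110:230,190:350,::-1],(800,600)))"
```

```text
Traceback (most recent call last):
  File "tip.py", line 9, in <module>
    q=e[m]; print(n,s["tool_pos"].round(4),s["width"].round(3),len(q))
                                           ^^^^^^^^^^^^^^^^
AttributeError: 'float' object has no attribute 'round'
```

View pics/s4.png

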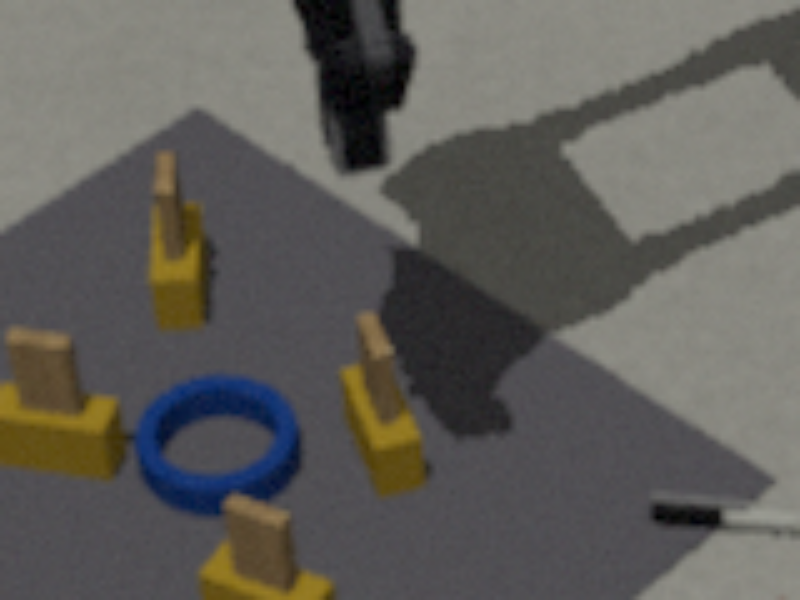

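```bash
sed -i 's/s\["width"\].round(3)/s["width"]/' tip.py; python3 tip.py 2
```

```text
scene [ 0.4845 -0.1512  0.1293] 0.10163157471766844 599
 z -70 20 x [-10.  -0.   8.] y [ 6. 16. 21.]
 z -60 45 x [-10.  -1.   8.] y [-5. 17. 21.]
 z -50 39 x [-9. -2.  7.] y [-4. 16. 20.]
top [ 0.484  -0.151   0.1286] 0.09876003058735343 406
 z -60 9 x [ 4.  9. 10.] y [ 6. 10. 17.]
 z -50 7 x [5. 6. 9.] y [10. 11. 16.]
top [396. 219.] 262 zmax 0.073 168 [ 584.1 -117.9] [19.8 50.3] ang -73.6 | 56 [ 584.1 -118.1] [ 7.8 26.1] ang -72.8 | 
top [415. 267.] 268 zmax 0.0731 166 [ 484.8 -153.9] [50.3 19.6] ang 61.5 | 53 [ 484.8 -153.4] [25.2  7.4] ang 58.4 | 
scene [225. 160.] 256 zmax 0.0714 124 [ 474.9 -287.2] [53.3 20.5] ang 45.3 | 36 [ 475.5 -287.7] [29.3  8.1] ang 52.3 | 
scene [266. 192.] 308 zmax 0.0735 140 [ 484.3 -150.4] [55.4 20.2] ang 62.3 | 45 [ 484.1 -151.5] [28.4  8. ] ang 61.0 | 
scene [200. 191.] 483 zmax 0.0709 193 [ 577.3 -250.1] [27.3 52.8] ang -54.0 | 54 [ 577.2 -249.9] [12.2 26.6] ang -57.9 | 
scene [243. 226.] 490 zmax 0.0724 205 [ 584.2 -114. ] [23.7 51.7] ang -69.6 | 63 [ 583.1 -114.5] [10.2 27.2] ang -74.1 |
```

Call:
jog_arm(
  motion=[
    [0.5,0,0,0,0],
    [0.5,0,0,0,0],
    [0.5,0,0,0,0],
    [0.5,0,0,0,0],
    [0.5,0,0,0,0],
    [0.5,0,0,0,0],
  ],
)

```text
time: 5.48
tool_pos: [0.4855, -0.1516, 0.1302]
tcp_rot: [-0.845, -3.026, -0.0]
wrist_force: [-0.2, 0.7, 0.5]
width: 0.751
grip_force: 0.0
```

```bash
python3 tip.py 3|grep -v ang
```

```text
scene [ 0.4855 -0.1517  0.1303] 0.7505747847400045 741
 z -70 46 x [-9.  1.  9.] y [-36.  44.  48.]
 z -60 53 x [-9. -2.  9.] y [-33.  44.  48.]
 z -50 31 x [-8. -3.  8.] y [-33.  38.  46.]
top [ 0.4856 -0.1517  0.1304] 0.751976705116592 347
 z -70 5 x [ 6. 10. 10.] y [32. 36. 44.]
 z -60 9 x [ 4.  6. 10.] y [34. 41. 45.]
 z -50 5 x [ 6.  9. 10.] y [31. 35. 38.]
```

```bash
python3 - <<'E'
from h import *
for z in(.1293,.149,.159,.169,.179): print(z,proj("scene",[.4845,-.1512,z]),proj("top",[.4845,-.1512,z]))
for k in "23":
    z=np.load(f"scene{k}.npz"); P=cloud("scene",z["d"]); m=(P[...,2]>.1)&(np.hypot(P[...,0]-.485,P[...,1]+.152)<.06)
    q=P[m]; print(len(q),np.sort(q[:,2])[:12].round(3)); v,u=np.nonzero(m); j=v.argmax(); print(u[j],v[j],P[v[j],u[j]])
E
```

```text
0.1293 [[262.55754418 154.38238192]] [[426.48291461 265.42166916]]
0.149 [[261.88010533 146.63838535]] [[429.2350648 264.9214566]]
0.159 [[261.52954439 142.63102327]] [[430.6875457  264.65746331]]
0.169 [[261.17436518 138.57086844]] [[432.17937484 264.38631834]]
0.179 [[260.81447583 134.45687073]] [[433.71217313 264.10772709]]
5025 [0.16  0.161 0.162 0.162 0.163 0.163 0.164 0.164 0.165 0.165 0.166 0.166]
258 145 [ 0.49915884 -0.14503866  0.16593306]
4897 [0.167 0.167 0.168 0.168 0.169 0.169 0.169 0.169 0.17  0.17  0.17  0.17 ]
261 152 [ 0.51260276 -0.1227351   0.17042299]
```

Depth shows the real finger tips ending about 29 mm short of the reported TCP, which explains why the grip only caught the top edge. The spacer still stands, so I'll descend deeper in stages, watching the force.

Call:
jog_arm(
  motion=[
    [0.5,1,1,0,-1.7],
    [0.5,0,0,35,0],
    [0.5,0,0,35,0],
    [0.5,0,0,30,0],
    [0.5,0,0,10,0],
    [0.5,0,0,0,0],
    [0.5,0,0,5,0],
    [0.5,0,0,5,0],
    [0.5,0,0,0,0],
    [0.5,0,0,0,0],
  ],
)

```text
time: 6.42
tool_pos: [0.4864, -0.1507, 0.0116]
tcp_rot: [0.799, 3.036, -0.0]
wrist_force: [-0.6, -0.3, 0.2]
width: 0.747
grip_force: 0.0
```

```bash
python3 p.py 150.5 484.5 -152.3 8
```

```text
t 6.4167 pos [ 486.4 -150.7   11.6] yawx 150.51 tilt z [ 2.1e-03 -8.0e-04 -1.0e+00] twist 0.01 shift 0.8 -2.3 3.6 w 0.7472237502220085 0.0 [-0.55 -0.29  0.17] q6 -1.41
```

Call:
jog_arm(
  motion=[
    [0.5,0,-2,3,0],
    [-0.8,0,0,0,0],
    [-0.8,0,0,0,0],
    [-0.8,0,0,0,0],
    [-0.8,0,0,0,0],
    [-0.8,0,0,0,0],
    [-0.8,0,0,0,0],
    [-0.8,0,0,0,0],
  ],
)

```text
time: 7.08
tool_pos: [0.4845, -0.1522, 0.0077]
tcp_rot: [0.799, 3.038, -0.0]
wrist_force: [-0.6, -0.3, 3.2]
width: 0.292
grip_force: 39.6
```

Call:
jog_arm(
  motion=[
    [-0.8,0,0,-15,0],
    [-0.8,0,0,-30,0],
    [-0.8,0,0,-35,0],
    [-0.8,0,0,-30,0],
    [-0.8,0,0,0,7],
    [-0.8,0,0,0,7],
    [-0.8,0,0,0,7],
    [-0.8,0,0,0,7],
    [-0.8,0,0,0,7],
    [-0.8,0,0,0,7],
  ],
)

```text
time: 7.92
tool_pos: [0.4838, -0.1517, 0.1168]
tcp_rot: [-1.842, -2.543, 0.0]
wrist_force: [-0.7, -0.0, 0.2]
width: 0.297
grip_force: 39.4
```

Call:
jog_arm(
  motion=[
    [-0.8,0,0,0,7],
    [-0.8,0,0,0,7],
    [-0.8,0,0,0,7],
    [-0.8,0,0,0,7],
    [-0.8,0,0,0,7],
    [-0.8,0,0,0,0.6],
    [-0.8,0,0,0,0],
    [-0.8,0,0,0,0],
  ],
)

```text
time: 8.58
tool_pos: [0.484, -0.1519, 0.117]
tcp_rot: [-2.524, -1.87, 0.0]
wrist_force: [1.2, -0.6, -1.5]
width: 0.296
grip_force: 39.4
```

```bash
python3 p.py 72.9 542.2 176.4 118
```

```text
t 8.5833 pos [ 484.  -151.9  117. ] yawx 73.07 tilt z [-6.e-04  3.e-04 -1.e+00] twist 0.17 shift 330.9 -40.9 -1.0 w 0.2961232793248852 39.40541088581085 [ 1.16 -0.58 -1.55] q6 -0.06
```

Call:
jog_arm(
  motion=[
    [-0.8,25,-4,0,0],
    [-0.8,36,-4,0,0],
    [-0.8,36,-4,0,0],
    [-0.8,36,-4,0,0],
    [-0.8,36,-4,0,0],
    [-0.8,36,-5,0,0],
    [-0.8,36,-4,0,0],
    [-0.8,36,-4,0,0],
    [-0.8,34,-4,0,0],
    [-0.8,20,-4,0,0],
  ],
)

```text
time: 9.42
tool_pos: [0.5429, 0.1799, 0.1175]
tcp_rot: [-2.523, -1.872, -0.002]
wrist_force: [-0.0, -0.1, -0.4]
width: 0.294
grip_force: 39.4
```

Call:
jog_arm(
  motion=[
    [-0.8,0,0,30,0],
    [-0.8,0,0,20,0],
    [-0.8,0,0,0,0],
    [-0.8,0,0,0,0],
  ],
)

```text
time: 9.75
tool_pos: [0.5407, 0.1761, 0.0659]
tcp_rot: [-2.524, -1.868, 0.006]
wrist_force: [-0.0, 0.1, -0.5]
width: 0.297
grip_force: 39.4
```

```bash
python3 p.py 72.9 542.2 176.4 20; python3 - <<'E'
from h import *
im,d=bot.read_camera("scene"); np.savez("scene4.npz",im=im,d=d)
cv2.imwrite("pics/s5.png",cv2.resize(im[215:365,280:480,::-1],(800,600)))
# spacer yellow points in jig frame
P=cloud("scene",d); hsv=cv2.cvtColor(im,cv2.COLOR_RGB2HSV)
m=(hsv[...,0]>18)&(hsv[...,0]<32)&(hsv[...,1]>150)&(P[...,2]>.045)&(P[...,2]<.11)&(np.hypot(P[...,0]-.542,P[...,1]-.176)<.05)
q=P[m]*1000; a=np.radians(72.9); u=np.array([np.cos(a),np.sin(a)]); l=np.array([-u[1],u[0]])
O=np.array([548,198.7]); e=q[:,:2]-O
print(len(q),"x",np.percentile(e@u,[2,50,98]),"lat",np.percentile(e@l,[2,50,98]),"z",np.percentile(q[:,2],[2,98]))
E
```

```text
t 9.75 pos [540.7 176.1  65.9] yawx 73.0 tilt z [-0.0038 -0.0011 -1.    ] twist 0.1 shift 0.7 1.4 45.9 w 0.2966479384924149 39.441134333610535 [-0.02  0.14 -0.5 ] q6 0.57
408 x [-32.404672   -15.64028015 -12.34983322] lat [-23.58340907  -7.65933809  23.09212999] z [59.20418138 93.01501731]
```

View pics/s5.png

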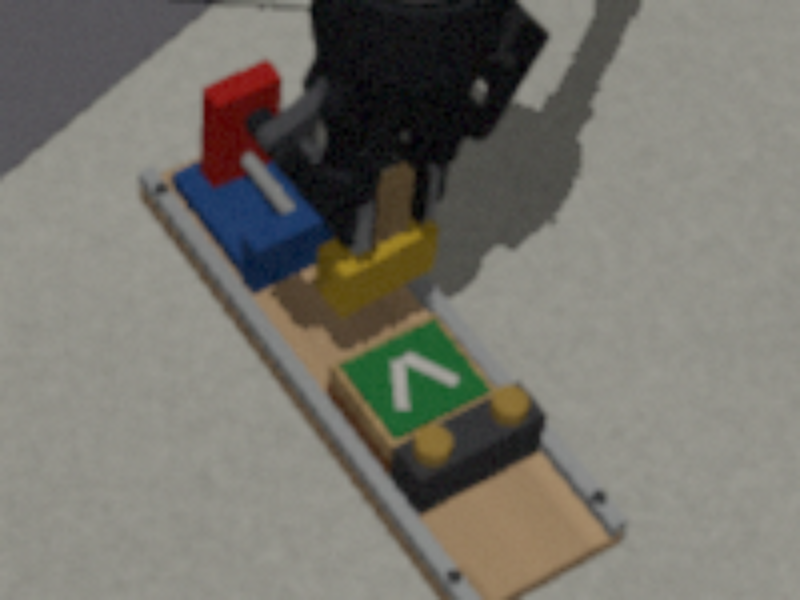

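The spacer hangs square and centred over the gap, front face about 7 mm before the block. I'll lower and release it.

Call:
jog_arm(
  motion=[
    [-0.8,0.5,1,20,0],
    [-0.8,0,0,15,0],
    [-0.8,0,0,6,0],
    [-0.8,0,0,3,0],
    [-0.8,0,0,0,0],
    [-0.8,0,0,0,0],
  ],
)

```text
time: 10.3
tool_pos: [0.5445, 0.1767, 0.0247]
tcp_rot: [2.527, 1.866, 0.003]
wrist_force: [-0.7, -0.4, -0.6]
width: 0.294
grip_force: 39.5
```

Call:
jog_arm(
  motion=[
    [-0.8,0,0,1,0],
    [-0.8,0,0,1,0],
    [-0.8,0,0,0.5,0],
    [-0.8,0,0,0,0],
    [-0.8,0,0,0,0],
  ],
)

```text
time: 10.72
tool_pos: [0.5435, 0.1767, 0.021]
tcp_rot: [2.527, 1.867, 0.0]
wrist_force: [-0.2, 0.3, -1.4]
width: 0.294
grip_force: 39.5
```

Call:
jog_arm(
  motion=[
    [-0.8,0,0,1,0],
    [-0.8,0,0,0.5,0],
    [-0.8,0,0,0,0],
    [-0.8,0,0,0,0],
  ],
)

```text
time: 11.05
tool_pos: [0.5436, 0.1767, 0.0197]
tcp_rot: [2.527, 1.867, 0.0]
wrist_force: [-1.7, 0.0, 3.5]
width: 0.292
grip_force: 39.8
```

Call:
jog_arm(
  motion=[
    [0.3,0,0,0,0],
    [0.3,0,0,0,0],
    [0.3,0,0,0,0],
    [0.3,0,0,0,0],
    [0.3,0,0,-20,0],
    [0.4,0,0,-35,0],
    [0.4,0,0,-35,0],
    [0.5,0,0,-30,0],
    [0.5,0,0,0,7],
    [0.5,0,0,0,7],
  ],
)

```text
time: 11.88
tool_pos: [0.5459, 0.1773, 0.143]
tcp_rot: [2.739, 1.536, 0.01]
wrist_force: [0.0, 0.6, -0.9]
width: 0.746
grip_force: 0.0
```

Call:
jog_arm(
  motion=[
    [0.5,0,0,0,7],
    [0.5,0,0,0,7],
    [0.5,0,0,0,7],
    [0.5,0,0,0,7],
    [0.5,0,0,0,7],
    [0.5,0,0,0,7],
    [0.5,0,0,0,0.6],
    [0.5,0,0,0,0],
    [0.5,0,0,0,0],
  ],
)

```text
time: 12.63
tool_pos: [0.5434, 0.1766, 0.1393]
tcp_rot: [3.109, 0.45, -0.0]
wrist_force: [-0.6, -0.1, 0.4]
width: 0.75
grip_force: 0.0
```

```bash
python3 p.py 16.4 583.9 -116 130
```

```text
t 12.6333 pos [543.4 176.6 139.3] yawx 16.48 tilt z [-1.e-04 -1.e-04 -1.e+00] twist 0.08 shift -43.7 292.1 9.3 w 0.750369248157973 0.0 [-0.63 -0.13  0.44] q6 1.55
```

Call:
jog_arm(
  motion=[
    [0.5,-5,33,0,0],
    [0.5,-5,33,0,0],
    [0.5,-5,33,0,0],
    [0.5,-5,33,0,0],
    [0.5,-5,33,0,0],
    [0.5,-5,33,0,0],
    [0.5,-5,33,0,0],
    [0.5,-5,33,0,0],
    [0.5,-4,28,10,0],
    [0.5,0,0,0,0],
  ],
)

```text
time: 13.47
tool_pos: [0.583, -0.1209, 0.1282]
tcp_rot: [3.108, 0.443, -0.002]
wrist_force: [0.0, 0.1, 0.2]
width: 0.746
grip_force: 0.0
```

Call:
jog_arm(
  motion=[
    [0.5,0,0,30,0],
    [0.5,0,0,20,0],
    [0.5,0,0,0,0],
    [0.5,0,0,0,0],
    [0.5,0,0,0,0],
  ],
)

```text
time: 13.88
tool_pos: [0.5838, -0.1157, 0.0803]
tcp_rot: [3.109, 0.448, 0.001]
wrist_force: [-1.2, -0.7, 0.4]
width: 0.746
grip_force: 0.0
```

```bash
python3 p.py 16.4 583.9 -116 8; python3 - <<'E'
from h import *
for n in("scene","top"):
    im,d=bot.read_camera(n); np.savez(f"{n}5.npz",im=im,d=d)
from m import spacers; spacers("5")
a=np.radians(72.9); u=np.array([np.cos(a),np.sin(a)]); l=np.array([-u[1],u[0]])
for n,O in(("scene",(548,198.7)),("top",(549.3,196.))):
    z=np.load(n+"5.npz"); im,d=z["im"],z["d"]; P=cloud(n,d)*1000; e=P[...,:2]-np.array(O); x=e@u; y=e@l; Z=P[...,2]
    hsv=cv2.cvtColor(im,cv2.COLOR_RGB2HSV); r=(abs(x)<120)&(abs(y)<40)
    s=r&(hsv[...,0]>18)&(hsv[...,0]<32)&(hsv[...,1]>120)&(x<0)&(x>-60)
    q=s&(Z>36)&(Z<50); print(n,"spacer foot x",np.percentile(x[q],[2,98]),"lat",np.percentile(y[q],[2,98]))
    q=r&(Z>30)&(Z<41)&(x>-10)&(x<60)&(abs(y)<18); print("block top x",np.percentile(x[q],[1,99]))
    q=r&(Z>40)&(Z<50)&(x>-100)&(x<-50); print("jaw x",np.percentile(x[q],[1,99]))
    q=r&(Z>41)&(Z<48)&(x>25)&(x<110)&(im.max(-1)<80); print("fence x",np.percentile(x[q],[1,99]))
    # profile along centre strip
    print([(k,np.median(Z[r&(abs(y)<15)&(x>=k)&(x<k+4)]).round()) for k in range(-80,80,4) if (r&(abs(y)<15)&(x>=k)&(x<k+4)).any()])
E
```

```text
t 13.8833 pos [ 583.8 -115.7   80.3] yawx 16.38 tilt z [ 9.e-04 -2.e-04 -1.e+00] twist -0.02 shift -0.0 0.3 72.3 w 0.7463461338308957 0.0 [-1.16 -0.7   0.4 ] q6 1.05
top [462. 222.] 279 zmax 0.074 175 [ 578.4 -252.4] [19.8 51.2] ang -58.7 | 58 [ 578.2 -251.8] [ 7.9 24.3] ang -58.8 | 
top [394. 223.] 111 zmax 0.0596 85 [ 576.5 -114.6] [11.8 41.1] ang -81.8 | - 0 
scene [200. 191.] 482 zmax 0.0724 195 [ 578.1 -249. ] [24.2 52. ] ang -57.5 | 58 [ 577.6 -249.4] [12.6 23.9] ang -54.5 | 
scene [243. 226.] 499 zmax 0.0714 206 [ 582. -115.] [25.8 52. ] ang -71.2 | 63 [ 583.8 -114.2] [10.8 27.2] ang -70.5 | 
scene spacer foot x [-31.84324819 -11.12878671] lat [-26.02328252  22.29847646]
block top x [-6.41073491 58.54585967]
jaw x [-93.44013065 -67.79646846]
fence x [45.90398351 65.35201658]
[(-80, np.float64(44.0)), (-76, np.float64(43.0)), (-72, np.float64(28.0)), (-68, np.float64(11.0)), (-64, np.float64(11.0)), (-60, np.float64(10.0)), (-56, np.float64(11.0)), (-52, np.float64(11.0)), (-48, np.float64(9.0)), (-32, np.float64(40.0)), (-28, np.float64(78.0)), (-24, np.float64(71.0)), (-20, n
[... 1003 characters left out ...]
(-44, np.float64(12.0)), (-40, np.float64(12.0)), (-36, np.float64(19.0)), (-32, np.float64(42.0)), (-28, np.float64(63.0)), (-24, np.float64(82.0)), (-20, np.float64(82.0)), (-16, np.float64(42.0)), (-8, np.float64(34.0)), (-4, np.float64(37.0)), (0, np.float64(38.0)), (4, np.float64(37.0)), (8, np.float64(38.0)), (12, np.float64(38.0)), (16, np.float64(38.0)), (20, np.float64(38.0)), (24, np.float64(38.0)), (28, np.float64(37.0)), (32, np.float64(37.0)), (36, np.float64(38.0)), (40, np.float64(36.0)), (44, np.float64(40.0)), (48, np.float64(42.0)), (52, np.float64(42.0)), (56, np.float64(43.0)), (60, np.float64(42.0)), (64, np.float64(41.0)), (72, np.float64(13.0)), (76, np.float64(12.0))]
```

Fence front is at x≈+45 mm, so two spacers give about 25 mm of jaw travel (limit 40). Spacer 1 stands correctly at x −32…−12. Now gripping the second.

Call:
jog_arm(
  motion=[
    [0.5,0,0,30,0],
    [0.5,0,0,20,0],
    [0.5,0,0,12,0],
    [0.5,0,0,6,0],
    [0.5,0,0,3,0],
    [0.5,0,0,0,0],
    [0.5,0,0,0,0],
  ],
)

```text
time: 14.57
tool_pos: [0.5843, -0.1162, 0.0095]
tcp_rot: [3.109, 0.446, 0.003]
wrist_force: [-0.2, 0.4, -0.2]
width: 0.752
grip_force: 0.0
```

```bash
python3 p.py 16.4 583.9 -116 8
```

```text
t 14.5667 pos [ 584.3 -116.2    9.5] yawx 16.32 tilt z [ 1.8e-03 -5.0e-04 -1.0e+00] twist -0.08 shift -0.3 -0.3 1.5 w 0.752431157275252 0.0 [-0.22  0.41 -0.19] q6 1.05
```

Call:
jog_arm(
  motion=[
    [0.5,0,0,1,0],
    [-0.8,0,0,0,0],
    [-0.8,0,0,0,0],
    [-0.8,0,0,0,0],
    [-0.8,0,0,0,0],
    [-0.8,0,0,0,0],
    [-0.8,0,0,0,0],
    [-0.8,0,0,0,0],
  ],
)

```text
time: 15.23
tool_pos: [0.5836, -0.1161, 0.0079]
tcp_rot: [3.11, 0.445, 0.001]
wrist_force: [-0.8, 0.3, 3.7]
width: 0.293
grip_force: 39.9
```

Call:
jog_arm(
  motion=[
    [-0.8,0,0,-15,0],
    [-0.8,0,0,-30,0],
    [-0.8,0,0,-35,0],
    [-0.8,0,0,-35,0],
    [-0.8,0,0,-20,0],
    [-0.8,0,0,0,-7],
    [-0.8,0,0,0,-7],
    [-0.8,0,0,0,-7],
    [-0.8,0,0,0,-7],
    [-0.8,0,0,0,-7],
  ],
)

```text
time: 16.07
tool_pos: [0.5827, -0.1159, 0.1417]
tcp_rot: [-2.827, -1.368, 0.001]
wrist_force: [0.3, 0.3, -1.7]
width: 0.297
grip_force: 39.5
```

Call:
jog_arm(
  motion=[
    [-0.8,0,0,0,-7],
    [-0.8,0,0,0,-7],
    [-0.8,0,0,0,-7],
    [-0.8,0,0,0,-0.5],
    [-0.8,0,0,0,0],
    [-0.8,0,0,0,0],
  ],
)

```text
time: 16.57
tool_pos: [0.583, -0.1159, 0.142]
tcp_rot: [-2.531, -1.86, 0.001]
wrist_force: [-0.5, -0.4, -1.2]
width: 0.292
grip_force: 39.5
```

```bash
python3 p.py 72.9 535.2 153.4 140
```

```text
t 16.5667 pos [ 583.  -115.9  142. ] yawx 72.64 tilt z [-6.e-04  1.e-04 -1.e+00] twist -0.26 shift 243.4 -124.8 2.0 w 0.2918432257105627 39.4505774974823 [-0.46 -0.4  -1.18] q6 0.06
```

Call:
jog_arm(
  motion=[
    [-0.8,20,-10,0,0],
    [-0.8,32,-17,0,0],
    [-0.8,32,-17,0,0],
    [-0.8,32,-16,0,0],
    [-0.8,32,-16,0,0],
    [-0.8,32,-16,0,0],
    [-0.8,32,-16,0,0],
    [-0.8,31,-16.5,0,0],
    [-0.8,0,0,0,0],
    [-0.8,0,0,0,0],
  ],
)

```text
time: 17.4
tool_pos: [0.5356, 0.1547, 0.1424]
tcp_rot: [2.527, 1.867, -0.0]
wrist_force: [0.4, -0.2, -0.4]
width: 0.297
grip_force: 39.5
```

Call:
jog_arm(
  motion=[
    [-0.8,0,0,30,0],
    [-0.8,0,0,20,0],
    [-0.8,0,0,0,0],
    [-0.8,0,0,0,0],
    [-0.8,0,0,0,0],
  ],
)

```text
time: 17.82
tool_pos: [0.537, 0.1522, 0.0933]
tcp_rot: [2.53, 1.862, 0.001]
wrist_force: [0.5, 0.2, -0.7]
width: 0.293
grip_force: 39.5
```

```bash
python3 p.py 72.9 535.2 153.4 20; cat > j.py <<'E'
import sys
from h import *
im,d=bot.read_camera("scene"); np.savez("sceneJ.npz",im=im,d=d)
P=cloud("scene",d)*1000; a=np.radians(72.9); u=np.array([np.cos(a),np.sin(a)]); l=np.array([-u[1],u[0]])
e=P[...,:2]-np.array([548,198.7]); x=e@u; y=e@l; Z=P[...,2]
hsv=cv2.cvtColor(im,cv2.COLOR_RGB2HSV)
s=(hsv[...,0]>18)&(hsv[...,0]<32)&(hsv[...,1]>140)&(x<10)&(x>-68)&(abs(y)<40)&(Z>25)&(Z<110)
k,L,st,c=cv2.connectedComponentsWithStats(s.astype(np.uint8))
for i in range(1,k):
    if st[i,4]>40: q=L==i; print(st[i,4],c[i].round(),"x",np.percentile(x[q],[2,98]).round(1),"lat",np.percentile(y[q],[2,98]).round(1),"z",np.percentile(Z[q],[2,98]).round(1))
if len(sys.argv)>1: cv2.imwrite(sys.argv[1],cv2.resize(im[215:365,280:480,::-1],(800,600)))
E
python3 j.py pics/s6.png
```

```text
t 17.8167 pos [537.  152.2  93.3] yawx 72.71 tilt z [ 0.001  0.    -1.   ] twist -0.19 shift 0.6 -2.1 73.3 w 0.292597019074569 39.5026695728302 [ 0.5   0.23 -0.68] q6 0.53
249 [365. 267.] x [-55.7 -35.2] lat [-27.4  19.8] z [ 86.6 109.4]
292 [371. 295.] x [-30.7 -11.3] lat [-26.4  22.2] z [27.2 46.8]
```

View pics/s6.png

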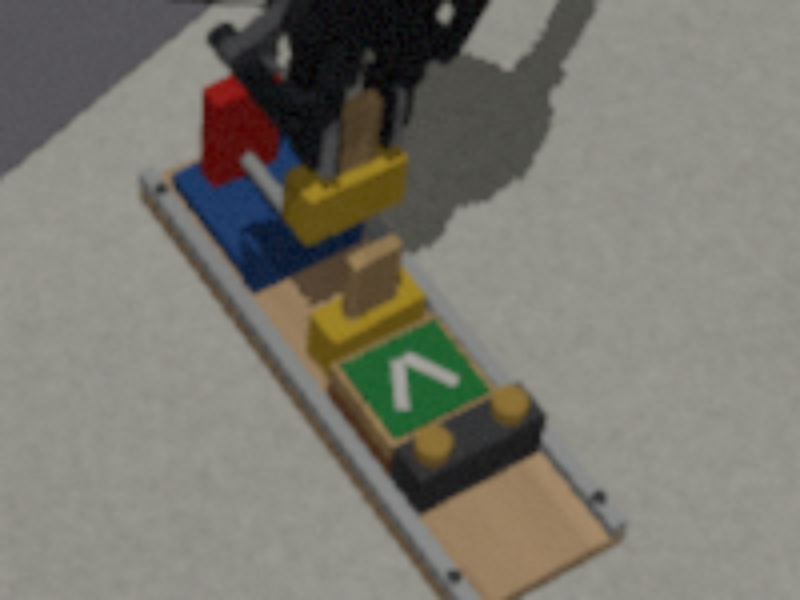

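Spacer 1 stands upright in front of the block; the second hangs behind it over the gap, about 4 mm clear. Lowering it.

Call:
jog_arm(
  motion=[
    [-0.8,0,-2,0,-0.2],
    [-0.8,0,0,30,0],
    [-0.8,0,0,20,0],
    [-0.8,0,0,13,0],
    [-0.8,0,0,5,0],
    [-0.8,0,0,2,0],
    [-0.8,0,0,0,0],
    [-0.8,0,0,0,0],
  ],
)

```text
time: 18.53
tool_pos: [0.5353, 0.1538, 0.0236]
tcp_rot: [2.525, 1.868, 0.003]
wrist_force: [0.0, -0.3, -0.2]
width: 0.291
grip_force: 39.5
```

Call:
jog_arm(
  motion=[
    [-0.8,0,0,1,0],
    [-0.8,0,0,1,0],
    [-0.8,0,0,0.5,0],
    [-0.8,0,0,0,0],
    [-0.8,0,0,0,0],
  ],
)

```text
time: 18.95
tool_pos: [0.5342, 0.1536, 0.02]
tcp_rot: [2.525, 1.869, 0.0]
wrist_force: [-0.2, -0.1, -1.1]
width: 0.296
grip_force: 39.5
```

Call:
jog_arm(
  motion=[
    [-0.8,0,0,1,0],
    [0.2,0,0,0,0],
    [0.2,0,0,0,0],
    [0.2,0,0,0,0],
    [0.2,0,0,0,0],
    [0.2,0,0,-20,0],
    [0.2,0,0,-35,0],
    [0.2,0,0,-35,0],
    [0,0,0,-20,0],
    [-0.5,0,0,0,0],
  ],
)

```text
time: 19.78
tool_pos: [0.5385, 0.1546, 0.1352]
tcp_rot: [2.522, 1.866, 0.015]
wrist_force: [1.2, -0.2, 0.1]
width: 0.373
grip_force: 0.0
```

Call:
jog_arm(
  motion=[
    [-1,-30,0,0,0],
    [-1,-30,0,0,0],
    [-1,-30,0,0,0],
    [-1,-29,0,0,0],
    [-1,0,0,0,0],
    [-1,0,0,0,0],
  ],
)

```text
time: 20.28
tool_pos: [0.4984, 0.0386, 0.128]
tcp_rot: [-2.527, -1.865, 0.002]
wrist_force: [-0.1, 0.4, 0.0]
width: -0.002
grip_force: 0.0
```

```bash
python3 p.py 72.9 500.2 39.7 23; python3 j.py; python3 - <<'E'
from h import *
z=np.load("sceneJ.npz"); im,d=z["im"],z["d"]; P=cloud("scene",d)*1000
im2,d2=bot.read_camera("top"); P2=cloud("top",d2)*1000
a=np.radians(72.9); u=np.array([np.cos(a),np.sin(a)]); l=np.array([-u[1],u[0]])
for I,Q,O in((im,P,(548,198.7)),(im2,P2,(549.3,196))):
    e=Q[...,:2]-np.array(O); x=e@u; y=e@l; Z=Q[...,2]
    hsv=cv2.cvtColor(I,cv2.COLOR_RGB2HSV); m=((hsv[...,0]<8)|(hsv[...,0]>172))&(hsv[...,1]>130)&(abs(y)<50)&(abs(x)<160)&(Z>20)
    if m.sum()>9: print("handle",m.sum(),"x",np.percentile(x[m],[2,98]),"y",np.percentile(y[m],[2,98]),"z",np.percentile(Z[m],[2,98]))
    g=(abs(y)<70)&(x<-120)&(x>-230)&(Z>60)&(Z<260)&(I.max(-1)<80)
    if g.sum()>9: print("gripper low z",np.sort(Z[g])[:15].round(),"x",np.percentile(x[g&(Z<np.sort(Z[g])[20]+15)],[3,97]),"y",np.percentile(y[g&(Z<np.sort(Z[g])[20]+15)],[3,97]))
E
```

```text
t 20.2833 pos [498.4  38.6 128. ] yawx 72.85 tilt z [-1.3e-03  1.0e-04 -1.0e+00] twist -0.05 shift 1.5 1.4 105.0 w -0.0019310720957577627 0.0 [-0.12  0.4   0.04] q6 0.33
434 [367. 292.] x [-54.9 -11.6] lat [-25.9  21.6] z [26.3 47. ]
handle 450 x [-139.47664616 -122.67440705] y [-18.56316333  16.12701249] z [ 27.80978086 301.55577788]
gripper low z [61. 61. 61. 62. 63. 63. 63. 64. 64. 65. 66. 67. 71. 74. 76.] x [-169.81981914 -124.05714996] y [-15.2901415   13.65424676]
gripper low z [233. 234. 238. 238. 241. 245. 246. 246. 246. 246. 247. 247. 247. 247.
 247.] x [-177.12651001 -154.0377457 ] y [42.83223202 61.31392905]
```

Shut fingers are behind the handle. Descending.

Call:
jog_arm(
  motion=[
    [-1,0,1,30,0],
    [-1,0,0,30,0],
    [-1,0,0,25,0],
    [-1,0,0,15,0],
    [-1,0,0,4,0],
    [-1,0,0,0,0],
    [-1,0,0,0,0],
  ],
)

```text
time: 20.97
tool_pos: [0.5011, 0.0401, 0.0253]
tcp_rot: [2.524, 1.87, 0.001]
wrist_force: [0.7, -0.1, 0.1]
width: 0.002
grip_force: 0.0
```

```bash
python3 p.py 72.9 500.2 39.7 23; python3 j.py; python3 -c "
from h import *
cv2.imwrite('pics/s7.png',cv2.resize(np.load('sceneJ.npz')['im'][190:340,250:450,::-1],(800,600)))"
```

```text
t 20.9667 pos [501.1  40.1  25.3] yawx 73.06 tilt z [ 5.e-04  1.e-04 -1.e+00] twist 0.16 shift -0.7 -0.7 2.3 w 0.002321766122187187 0.0 [ 0.73 -0.14  0.1 ] q6 0.33
438 [367. 292.] x [-54.6 -11.6] lat [-26.2  21.7] z [26.4 45.9]
```

View pics/s7.png

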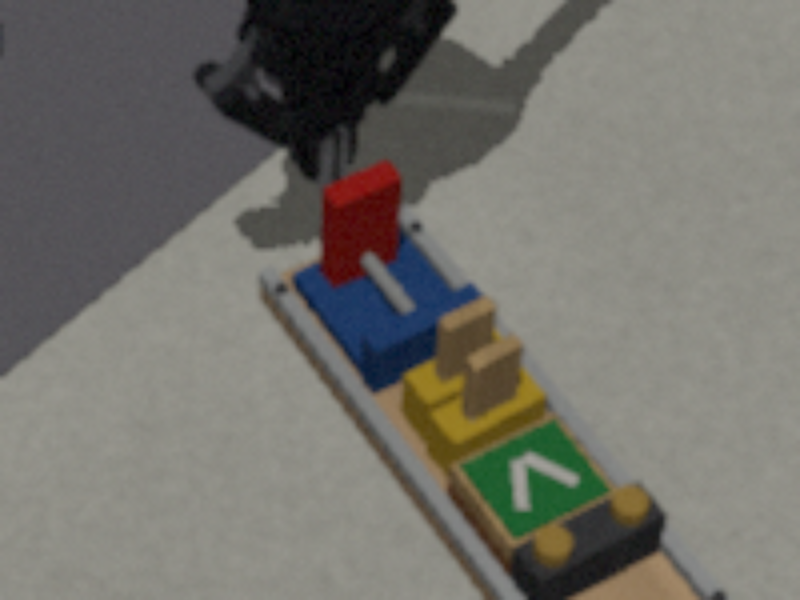

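Both spacers stand upright one behind the other (≈(365,293) full-frame), with the shut fingers behind the red handle. Pushing slowly.

Call:
jog_arm(
  motion=[
    [-1,3,0,1,0],
    [-1,3,0,0,0],
    [-1,3,0,0,0],
    [-1,3,0,0,0],
    [-1,3,0,0,0],
    [-1,3,0,0,0],
    [-1,3,0,0,0],
    [-1,3,0,0,0],
    [-1,0,0,0,0],
    [-1,0,0,0,0],
  ],
)

```text
time: 21.85
tool_pos: [0.5076, 0.0625, 0.0239]
tcp_rot: [2.525, 1.869, 0.0]
wrist_force: [0.3, -2.4, 1.7]
width: 0.001
grip_force: 1.1
```

Call:
jog_arm(
  motion=[
    [-1,2,0,0,0],
    [-1,2,0,0,0],
    [-1,2,0,0,0],
    [-1,2,0,0,0],
    [-1,2,0,0,0],
    [-1,1,0,0,0],
    [-1,1,0,0,0],
    [-1,0,0,0,0],
    [-1,0,0,0,0],
    [-1,0,0,0,0],
  ],
)

```text
time: 22.68
tool_pos: [0.511, 0.074, 0.0239]
tcp_rot: [2.525, 1.869, 0.001]
wrist_force: [-0.0, -3.7, 0.4]
width: 0.003
grip_force: 1.4
```

```bash
python3 p.py 72.9 512 78 23; python3 j.py
```

```text
t 22.6833 pos [511.   74.   23.9] yawx 73.0 tilt z [ 4.e-04  3.e-04 -1.e+00] twist 0.1 shift 4.1 -0.3 0.9 w 0.0028792560088273444 1.362758232280612 [-0.01 -3.74  0.44] q6 0.39
369 [367. 293.] x [-49.   -8.4] lat [-26.3  21.5] z [28.  47.8]
```

Call:
jog_arm(
  motion=[
    [-1,1,0,0,0],
    [-1,1,0,0,0],
    [-1,1,0,0,0],
    [-1,1,0,0,0],
    [-1,1,0,0,0],
    [-1,1,0,0,0],
    [-1,0,0,0,0],
    [-1,0,0,0,0],
  ],
)

```text
time: 23.4
tool_pos: [0.5125, 0.079, 0.0239]
tcp_rot: [2.524, 1.869, -0.001]
wrist_force: [0.3, -7.2, 1.6]
width: 0.001
grip_force: 3.1
```

Call:
jog_arm(
  motion=[
    [-1,1,0,0,0],
    [-1,1,0,0,0],
    [-1,1,0,0,0],
    [-1,1,0,0,0],
    [-1,0,0,0,0],
    [-1,0,0,0,0],
  ],
)

```text
time: 23.9
tool_pos: [0.5134, 0.0817, 0.0239]
tcp_rot: [2.523, 1.869, -0.004]
wrist_force: [-0.6, -10.5, 3.0]
width: -0.003
grip_force: 5.2
```

```bash
python3 p.py 72.9 512 78 23; python3 j.py
```

```text
t 23.9 pos [513.4  81.7  23.9] yawx 73.06 tilt z [-0.0011 -0.0029 -1.    ] twist 0.16 shift -4.0 -0.2 0.9 w -0.002693862168182636 5.244424380362034 [ -0.56 -10.5    3.01] q6 0.41
353 [368. 295.] x [-45.5  -5.2] lat [-26.1  21.2] z [26.7 47. ]
```

Call:
jog_arm(
  motion=[
    [-1,1,0,0,0],
    [-1,1,0,0,0],
    [-1,1,0,0,0],
    [-1,0.5,0,0,0],
    [-1,0,0,0,0],
    [-1,0,0,0,0],
    [-1,0,0,0,0],
    [-1,0,0,0,0],
  ],
)

```text
time: 24.62
tool_pos: [0.5141, 0.0841, 0.024]
tcp_rot: [2.522, 1.869, -0.006]
wrist_force: [-1.2, -14.1, 4.1]
width: -0.001
grip_force: 7.0
```

```bash
python3 p.py 72.9 512 78 23; python3 j.py; python3 -c "
from h import *
z=np.load('sceneJ.npz');im=z['im']
cv2.imwrite('pics/s8.png',cv2.resize(im[190:340,270:470,::-1],(800,600)))
P=cloud('scene',z['d'])*1000; a=np.radians(72.9); u=np.array([np.cos(a),np.sin(a)]); l=np.array([-u[1],u[0]]); e=P[...,:2]-np.array([548,198.7]); x=e@u;y=e@l
h=cv2.cvtColor(im,cv2.COLOR_RGB2HSV); b=(h[...,0]>100)&(h[...,0]<125)&(h[...,1]>110)&(abs(y)<35)&(P[...,2]>38)&(P[...,2]<52)&(abs(x)<130); print('jaw plate',np.percentile(x[b],[2,98]))
g=(h[...,0]>45)&(h[...,0]<85)&(h[...,1]>90)&(abs(y)<35)&(abs(x)<60); print('green',np.percentile(x[g],[2,98]))
k=(abs(y)<31)&(P[...,2]>40)&(P[...,2]<46)&(x>25)&(x<110)&(im.max(-1)<80); print('fence',np.percentile(x[k],[2,98]))"
```

```text
t 24.6167 pos [514.1  84.1  24. ] yawx 73.08 tilt z [-0.0018 -0.0044 -1.    ] twist 0.18 shift -6.4 -0.2 1.0 w -0.0005172357166212229 7.045817077159882 [ -1.21 -14.08   4.07] q6 0.42
346 [368. 294.] x [-46.1  -4.9] lat [-26.1  21.4] z [27.4 50.4]
jaw plate [-60.23369886 -46.57139393]
green [-50.56888572  40.15978252]
fence [45.54173668 65.2031973 ]
```

View pics/s8.png

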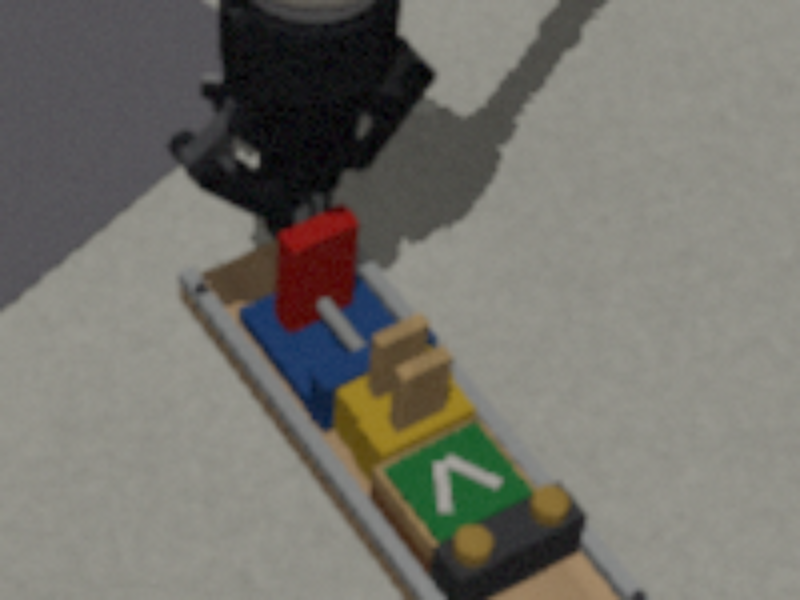

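Jaw, both spacers, block and fence are in contact with no gaps, and the handle is held at about 14 N. Jaw travel is about 24 mm, well before its stop.

```bash
python3 -c "
from workcell import bot
print(bot.read_state()['wrist_force']); print(bot.finish_job())"
```

```text
[ -0.77672098 -13.9589968    5.27011917]
the job is handed in; nothing more can be done
None
```

I handed the job in with the arm still pushing the red handle at about 14 N: two upright spacers close the gap after about 24 mm of jaw travel, jaw, spacers, block and fence look tight in the last picture, and the bottles, pen and tape were not touched.

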